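# Find the heaviest tin in the auction showcase by hefting

## Task

At this auction viewing table, swing the clear lid of the wooden showcase all the way back and ease it gently onto its stop. Then find by feel which of the three identical closed tins inside is the heaviest, setting the other two gently back, upright on the case floor, without dropping any. Finish holding the heaviest tin in the gripper, upright, still and a hand's breadth above the case, with the lid left open and the glassware, plate and candle stand around undisturbed.

Things in the scene. Friction and masses are not known exactly. Their poses are not given: they have to be found in the camera images.
- case: wooden showcase fixed to the table, 150 mm (its x) by 390 mm (its y) and 80 mm tall without the lid, open at the top under the lid; walls and floor 10 mm thick, so the floor's upper face is 10 mm above the origin. Origin: centre of its underside on the table; its -x side faces the robot, y runs along the row of tins, z up
- lid (a joint): angle of the lid, rad: 0 closed (at the start), grows as its near edge swings up and away from the robot, about 1.57 upright, 1.85 leaning back on its stop. The hinge axis is the case's y direction through lid_hinge. The lid weighs 0.35 kg, turns freely and falls by itself: shut when short of upright, onto the stop when past it. It is a 10 mm thick wooden frame, 150 by 390 mm, with a clear pane
- lid_hinge (a point): fixed point in the middle of the lid's hinge axis, on the top of the case's far (+x) wall, 75 mm from the case's origin along its x and 80 mm above the table
- lid_handle (a point): middle of the lid's handle, a round steel bar of 10 mm diameter and 120 mm length parallel to the case's y, near the lid's near edge. With the lid closed the bar stands 42 mm (its centre) above the lid's upper face, 142 mm nearer the robot than the hinge and 52 mm above it; it moves with the lid, so it is at hinge + 142 mm along the lid from the hinge and 52 mm off it. The bar can turn between fingers that pinch it across
- tin_left: closed round metal tin, 56 mm in diameter (57 at its lid) and 66 mm tall with a flat top, one of three alike; origin: centre of its underside, z up. At the start it stands upright on the case's floor, about 115 mm to the case's +y side of the middle. Its hidden, slightly loose contents make the tins weigh differently: two weigh 0.16 to 0.22 kg, one, which can be any of the three, 0.46 to 0.60 kg. Its lid does not come off.
- tin_middle: closed round metal tin, 56 mm in diameter (57 at its lid) and 66 mm tall with a flat top, one of three alike; origin: centre of its underside, z up. At the start it stands upright on the case's floor, near the middle of the case. Its hidden, slightly loose contents make the tins weigh differently: two weigh 0.16 to 0.22 kg, one, which can be any of the three, 0.46 to 0.60 kg. Its lid does not come off.
- tin_right: closed round metal tin, 56 mm in diameter (57 at its lid) and 66 mm tall with a flat top, one of three alike; origin: centre of its underside, z up. At the start it stands upright on the case's floor, about 115 mm to the case's -y side of the middle. Its hidden, slightly loose contents make the tins weigh differently: two weigh 0.16 to 0.22 kg, one, which can be any of the three, 0.46 to 0.60 kg. Its lid does not come off.
- platter: bystander, loose: round amber glass platter, 250 mm in diameter and 19 mm tall, lying on the table; origin: centre of its underside
- plate: bystander, loose: white china plate, 150 mm in diameter and 18 mm tall; origin: centre of its underside
- candle_stand: bystander, loose: copper wire candle stand, 120 mm across its foot, 192 mm tall; origin: centre of its underside

How it is judged:
On the way:
1. the lid rests open on its stop, all tins still standing in the case (value of joint lid above 1.78 rad and velocity of joint lid below 0.2 rad/s and height (world z) of each of tin_left, tin_middle, tin_right below 0.02 m), for 0.2 s.
At the end, for the whole second after the job is handed in: Lid open (over 1.7 rad). The heaviest tin is gripped, still, upright within 0.35 rad, its underside over 140 mm above the table, touching no case or tin. The other two stand upright, untouched, on the case floor. Platter, plate and candle stand within 30 mm of their start (value of joint lid above 1.7 rad and ((height (world z) of tin_left above 0.14 m and angle between tin_left's own z axis and vertical below 0.35 rad and contact force between tin_left and the fingers above 1 N and linear speed of tin_left below 0.05 m/s and contact force between tin_left and case below 0.1 N and contact force between tin_left and tin_middle below 0.1 N and contact force between tin_left and tin_right below 0.1 N and (angle between tin_middle's own z axis and vertical below 0.1 rad and height (world z) of tin_middle below 0.016 m and linear speed of tin_middle below 0.03 m/s and contact force between tin_middle and the fingers below 0.1 N and contact force between tin_middle and case between 0.8 and 3.4 N and x of tin_middle in the frame of case between -0.06 and 0.06 m and y of tin_middle in the frame of case between -0.18 and 0.18 m) and (angle between tin_right's own z axis and vertical below 0.1 rad and height (world z) of tin_right below 0.016 m and linear speed of tin_right below 0.03 m/s and contact force between tin_right and the fingers below 0.1 N and contact force between tin_right and case between 0.8 and 3.4 N and x of tin_right in the frame of case between -0.06 and 0.06 m and y of tin_right in the frame of case between -0.18 and 0.18 m)) or (height (world z) of tin_middle above 0.14 m and angle between tin_middle's own z axis and vertical below 0.35 rad and contact force between tin_middle and the fingers above 1 N and linear speed of tin_middle below 0.05 m/s and contact force between tin_middle and case below 0.1 N and contact force between tin_middle and tin_left below 0.1 N and contact force between tin_middle and tin_right below 0.1 N and (angle between tin_left's own z axis and vertical below 0.1 rad and height (world z) of tin_left below 0.016 m and linear speed of tin_left below 0.03 m/s and contact force between tin_left and the fingers below 0.1 N and contact force between tin_left and case between 0.8 and 3.4 N and x of tin_left in the frame of case between -0.06 and 0.06 m and y of tin_left in the frame of case between -0.18 and 0.18 m) and (angle between tin_right's own z axis and vertical below 0.1 rad and height (world z) of tin_right below 0.016 m and linear speed of tin_right below 0.03 m/s and contact force between tin_right and the fingers below 0.1 N and contact force between tin_right and case between 0.8 and 3.4 N and x of tin_right in the frame of case between -0.06 and 0.06 m and y of tin_right in the frame of case between -0.18 and 0.18 m)) or (height (world z) of tin_right above 0.14 m and angle between tin_right's own z axis and vertical below 0.35 rad and contact force between tin_right and the fingers above 1 N and linear speed of tin_right below 0.05 m/s and contact force between tin_right and case below 0.1 N and contact force between tin_right and tin_left below 0.1 N and contact force between tin_right and tin_middle below 0.1 N and (angle between tin_left's own z axis and vertical below 0.1 rad and height (world z) of tin_left below 0.016 m and linear speed of tin_left below 0.03 m/s and contact force between tin_left and the fingers below 0.1 N and contact force between tin_left and case between 0.8 and 3.4 N and x of tin_left in the frame of case between -0.06 and 0.06 m and y of tin_left in the frame of case between -0.18 and 0.18 m) and (angle between tin_middle's own z axis and vertical below 0.1 rad and height (world z) of tin_middle below 0.016 m and linear speed of tin_middle below 0.03 m/s and contact force between tin_middle and the fingers below 0.1 N and contact force between tin_middle and case between 0.8 and 3.4 N and x of tin_middle in the frame of case between -0.06 and 0.06 m and y of tin_middle in the frame of case between -0.18 and 0.18 m))) and distance of each of platter, plate, candle_stand from where it was at the start of the episode below 0.03 m); the arm keeps its last pose, push and grip.
It fails at once if the lid is slammed onto its stop (faster than 1.5 rad/s over its last 0.15 rad) (value of joint lid above 1.7 rad and velocity of joint lid above 1.5 rad/s).
It fails at once if a tin is dropped or flung (faster than 0.8 m/s) (linear speed of any of tin_left, tin_middle, tin_right above 0.8 m/s).
It fails at once if a tin is tipped over (more than 0.7 rad) (angle between any of tin_left, tin_middle, tin_right's own z axis and vertical above 0.7 rad).
It fails at once if the platter, plate or candle stand is pushed more than 30 mm or knocked over (distance of any of platter, plate, candle_stand from where it was at the start of the episode above 0.03 m or angle between candle_stand's own z axis and vertical above 0.5 rad).
It also fails if it takes over 72 s, if anything falls off the work surface, if the arm or the gripper's body presses on something with over 40 N, if the wrist force passes 120 N, or if a joint passes its speed limit or range.

## Robot

A 6-joint arm with a two-finger parallel gripper is mounted at the origin on the work surface. World frame = base frame: x ahead of the robot, y to its left, z up, the work surface at z = 0. Lengths are in m, angles in rad, forces in N, time in s.
With the tool pointing down it reaches from about 0.35 to 0.975 m from the base axis. Payload 7.1 kg.
Tool frame: the origin (TCP) lies midway between the tips of the shut fingers; the grasp point (between the pads) lies 19 mm behind it; z points along the fingers, x is the direction in which the jaws open and shut, and the axes are right-handed (so a half turn about z gives the same grasp; the last joint's range is limited). The gripper opens to 88 mm and grips with 3 to 60 N. Pads are 20 mm wide; open, the fingers measure 115 mm over their backs; the gripper's body (75 mm by 178 mm) begins 61 mm behind the grasp point.
Start: joints at [1.092, 0.423, 1.63, -0, 1.089, -0.019], TCP at [0.277, 0.56, 0.223] pointing down, gripper open.
Joint ranges: [-3, 3], [-0.9, 2.11], [0.09, 2.58], [-1.31, 4.45], [0.11, 2.69], [-2.54, 2.54]. Speed limits (rad/s): [2.39, 2.39, 3.01, 3.14, 3.14, 3.14].

## Interface

Orientations are given as a unit quaternion [w, x, y, z].
In Python, from station import move_pose, movel, movej, command_gripper, wait, inverse_kinematics, read_camera, camera_info, MotionError, job_done, get_time, get_joint_pos, get_qvel, get_effort, get_tcp_pos, get_ee_rot, get_ft_force, get_ft_torque, get_grip_width gives the robot as it stands. Calls block until the motion is done:
- move_pose(position, orientation): joint-space move of the TCP to a pose.
- movel(position, frame=None, v=0.15, until_force=None): straight line of the TCP; frame=None keeps the orientation; v is the mean speed in m/s. With until_force (N) it stops when the force on the tool has changed by that much, and returns True; else False.
- movej(angles): joint-space move.
- command_gripper(opening): opening from 0.0 (shut) to 1.0 (fully open); the grip force is fixed at half the most; returns when the fingers have stopped.
- wait(seconds).
- inverse_kinematics(position, orientation): joint angles nearest the present ones, or None.
- read_camera(name): name is "scene" or "top" or "wrist"; returns the picture (480x640x3 uint8, red, green, blue); there is no depth.
- camera_info(name): a dict with "intrinsics" (3x3 intrinsics, pixels), "T" (4x4, takes a point from camera to world coordinates); the wrist camera has in their place "tool_from_camera" (4x4, takes a point from camera to tool coordinates, whose origin is the TCP and whose axes are the tool frame's). Camera axes: x right, y up, looking along -z (the intrinsics and any distortion apply to the point x, -y, -z); pixel columns grow to the right and rows downward; lengths in m; the calibration is good to about 2 mm. A picture is of the moment at which its call begins: read the wrist's pose just before it. camera_info takes no time and is no camera call.
A pose or a line that the arm cannot do raises MotionError and nothing moves.
- job_done(): hands the job in, once; it reports no verdict.
Readings, each from a call of its own:
- get_time(): time.
- get_joint_pos(): joint angles.
- get_qvel(): joint speeds.
- get_effort(): joint torques, N m.
- get_tcp_pos(): TCP position.
- get_ee_rot(): TCP orientation.
- get_ft_force(): force on the tool from outside, world axes, zero at the start.
- get_ft_torque(): the same for the moment, N m.
- get_grip_width(): opening from 0.0 (shut) to 1.0 (fully open).
Only numpy, scipy, OpenCV 4.12 (cv2) and the standard library are available. Lean on these libraries where they do the work, as an engineer would, in place of code of your own. Each camera call takes 0.05 s, during which the arm holds its last target.

## Working session

There is one attempt and no reset: what is moved stays moved. The work goes in short steps, each a Python script; the robot and the scene stay as the last script left them, time stands still between calls to the robot, and variables do not carry over. Pictures are saved under pics/ and viewed, and the job is handed in when it is done.

```bash
ls; mkdir -p pics
python3 - <<'E'
from station import *
import cv2
for n in ["scene","top","wrist"]:
    im=read_camera(n); cv2.imwrite(f"pics/{n}0.png",im[:,:,::-1])
    print(n,camera_info(n))
print(get_time(),get_tcp_pos(),get_ee_rot(),get_ft_force())
E
```

```text
pics
scene {'intrinsics': array([[517.66334959,   0.        , 320.19440179],
       [  0.        , 517.66334959, 240.81219035],
       [  0.        ,   0.        ,   1.        ]]), 'T': array([[ 0.87155616, -0.29366294,  0.39262188,  1.06555352],
       [ 0.48977878,  0.5582305 , -0.66969804, -0.86790292],
       [-0.02250801,  0.77597731,  0.6303591 ,  0.94904798],
       [ 0.        ,  0.        ,  0.        ,  1.        ]])}
top {'intrinsics': array([[440.82562024,   0.        , 320.40494838],
       [  0.        , 440.82562024, 233.85012886],
       [  0.        ,   0.        ,   1.        ]]), 'T': array([[ 2.82807045e-02,  9.95532780e-01, -9.00815513e-02,
         4.17623154e-01],
       [-9.99599876e-01,  2.81171037e-02, -3.08487456e-03,
         4.11447116e-02],
       [-5.38261426e-04,  9.01327499e-02,  9.95929615e-01,
         1.26967545e+00],
       [ 0.00000000e+00,  0.00000000e+00,  0.00000000e+00,
         1.00000000e+00]])}
wrist {'intrinsics': array([[387.00307873,   0.        , 319.13730627],
       [  0.        , 387.00307873, 238.63213755],
       [  0.        ,   0.        ,   1.        ]]), 'tool_from_camera': array([[ 9.99999012e-01, -3.86245836e-04, -1.35184398e-03,
        -4.66769489e-04],
       [-7.45729538e-04, -9.60837987e-01, -2.77109737e-01,
        -7.54692090e-02],
       [-1.19187056e-03,  2.77110472e-01, -9.60837325e-01,
        -1.62399668e-01],
       [ 0.00000000e+00,  0.00000000e+00,  0.00000000e+00,
         1.00000000e+00]])}
0.15 [0.27713213 0.55972249 0.22207591] [ 3.02101126e-04  8.49631325e-01  5.27376781e-01 -5.01231154e-04] [-0.14752976  1.0250859   0.14511122]
```

View pics/scene0.png

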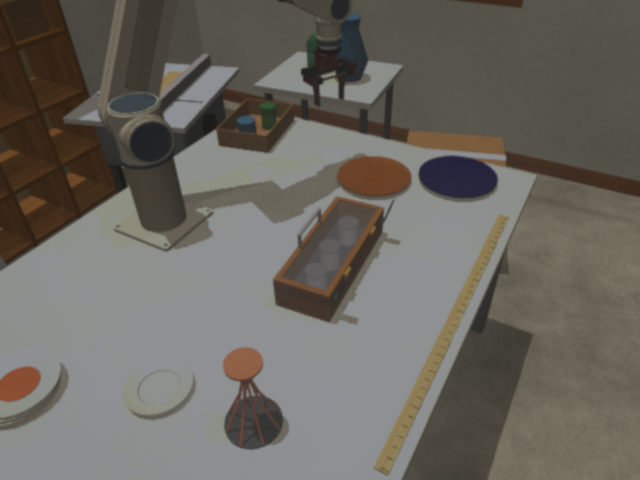

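View pics/top0.png

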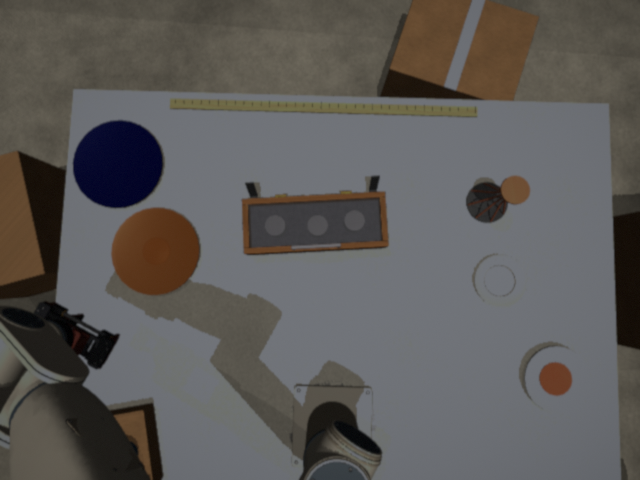

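View pics/wrist0.png

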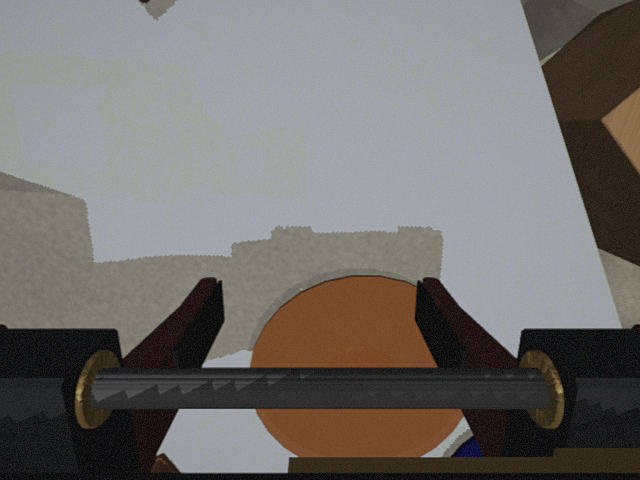

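Top view: the case is centred near (316,223), with the handle at about (316,246) and tin tops at (275,225), (317,225) and (354,220). The platter is to the left at (156,251). The candle stand and plate are to the right. Next I'll measure the lid corners and the handle.

```bash
cat > h.py <<'E'
import numpy as np, cv2
from station import *
from scipy.spatial.transform import Rotation as R
def cast(name,uv,z,T=None):
    ci=camera_info(name); K=ci["intrinsics"]; T=ci["T"] if T is None else T
    uv=np.atleast_2d(uv).astype(float)
    d=np.c_[(uv[:,0]-K[0,2])/K[0,0],-(uv[:,1]-K[1,2])/K[1,1],-np.ones(len(uv))]@T[:3,:3].T
    s=(z-T[2,3])/d[:,2]
    return T[:3,3]+d*s[:,None]
def proj(name,p,T=None):
    ci=camera_info(name); K=ci["intrinsics"]; T=ci["T"] if T is None else T
    c=(np.atleast_2d(p)-T[:3,3])@T[:3,:3]
    return np.c_[K[0,0]*c[:,0]/-c[:,2]+K[0,2], -K[1,1]*c[:,1]/-c[:,2]+K[1,2]]
def wristT():
    q=get_ee_rot(); T=np.eye(4); T[:3,:3]=R.from_quat([q[1],q[2],q[3],q[0]]).as_matrix(); T[:3,3]=get_tcp_pos()
    return T@camera_info("wrist")["tool_from_camera"]
def quat(zdir,xdir):
    z=np.array(zdir,float);z/=np.linalg.norm(z);x=np.array(xdir,float);x-=z*(x@z);x/=np.linalg.norm(x)
    q=R.from_matrix(np.c_[x,np.cross(z,x),z]).as_quat(); return [q[3],q[0],q[1],q[2]]
E
python3 - <<'E'
from h import *
im=cv2.imread("pics/top0.png"); hsv=cv2.cvtColor(im,cv2.COLOR_BGR2HSV)
m=((hsv[...,0]<20)&(hsv[...,1]>110)&(hsv[...,2]>60)).astype(np.uint8)*255
m2=np.zeros_like(m); m2[180:270,220:410]=m[180:270,220:410]
c=max(cv2.findContours(m2,cv2.RETR_EXTERNAL,cv2.CHAIN_APPROX_NONE)[0],key=cv2.contourArea)
r=cv2.minAreaRect(c); b=cv2.boxPoints(r); print(r,b)
p=cast("top",b,0.09); print(p.round(4))
print([np.linalg.norm(p[i]-p[i-1]).round(4) for i in range(4)], p.mean(0))
for nm,uv,z in [("platter",(156,251),0.019),("stand foot",(487,203),0.0),("plate",(495,280),0.018)]: print(nm,cast("top",uv,z))
z=im[160:280,220:420]; cv2.imwrite("pics/topcrop.png",cv2.resize(z,None,fx=4,fy=4,interpolation=cv2.INTER_CUBIC))
E
```

```text
((314.37518310546875, 222.35238647460938), (55.85720443725586, 143.59487915039062), 86.9552230834961) [[241.19565 198.27682]
 [384.5878  190.6496 ]
 [387.55472 246.42795]
 [244.16257 254.05518]]
[[ 0.6149  0.2619  0.09  ]
 [ 0.6468 -0.1258  0.09  ]
 [ 0.4956 -0.136   0.09  ]
 [ 0.4643  0.2472  0.09  ]]
[np.float64(0.1513), np.float64(0.389), np.float64(0.1515), np.float64(0.3845)] [0.55539201 0.0618135  0.09      ]
platter [[0.46869494 0.51024352 0.019     ]]
stand foot [[ 0.63625017 -0.43694321  0.        ]]
plate [[ 0.41396433 -0.45147513  0.018     ]]
```

View pics/topcrop.png

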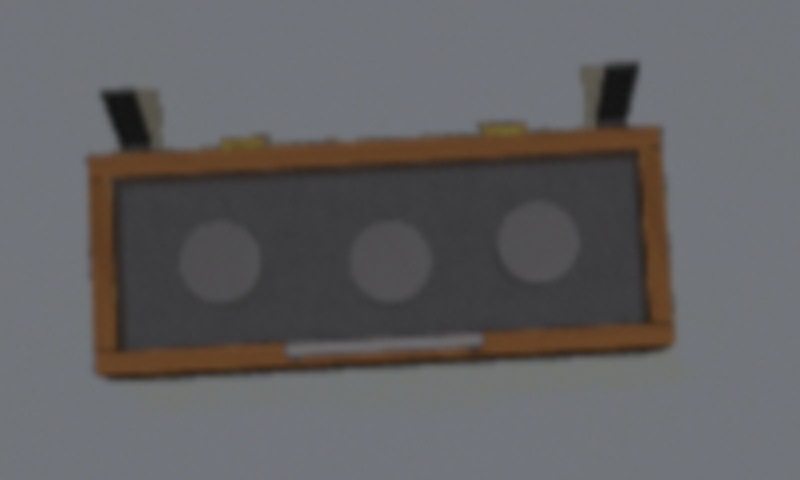

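Run:
```python
from h import *
yaw=0.082; ex=np.array([np.cos(yaw),np.sin(yaw),0]); ey=np.array([-np.sin(yaw),np.cos(yaw),0])
h=cast("top",(316.3,246.7),0.132)[0]; c=np.array([.5554,.0618,0]); print("handle",h,"local",(h-c)@ex,(h-c)@ey)
for uv in [(220+220/4,160+262/4),(220+391/4,160+262/4),(220+539/4,160+242/4)]:
    p=cast("top",uv,0.076)[0]; print("tin",p,(p-c)@ex,(p-c)@ey)
p=h.copy(); p[2]=0.34
move_pose(list(p-ex*0.05),quat([0,0,-1],ex))
T=wristT(); np.save("T1.npy",T); im=read_camera("wrist"); cv2.imwrite("pics/w1.png",im[:,:,::-1])
print(get_time(),get_tcp_pos(),get_joint_pos(),get_ft_force())
```

```text
handle [0.48689284 0.0543307  0.132     ] local -0.06888876825496865 -0.0018329126147275552
tin [0.54492642 0.16910836 0.076     ] -0.0016489587268998496 0.10780565780745936
tin [0.54821253 0.05271593 0.076     ] -0.00790738357521311 -0.008464835640534884
tin [ 0.56476401 -0.04772001  0.076     ] 0.00036197080937008493 -0.10991899594589313
2.175 [0.43715181 0.05084415 0.3397829 ] [8.86489362e-02 7.33145776e-03 1.88337064e+00 1.43514856e-04
 1.25127279e+00 5.38112863e-03] [ 0.09415975 -0.29176369  0.62493017]
```

View pics/w1.png

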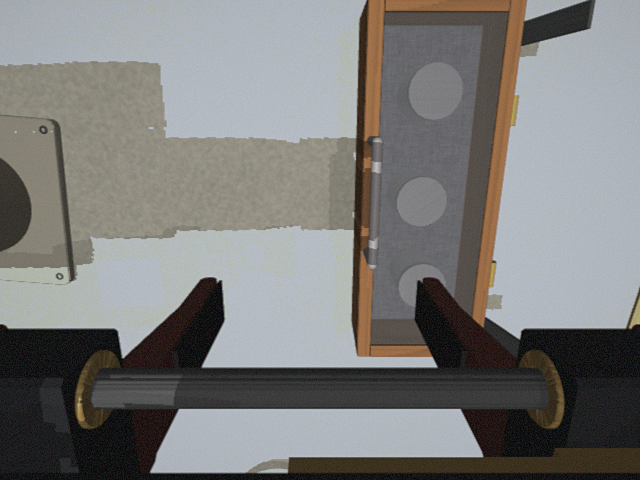

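Run:
```python
from h import *
T=np.load("T1.npy"); yaw=0.082; ex=np.array([np.cos(yaw),np.sin(yaw),0]); ey=np.array([-np.sin(yaw),np.cos(yaw),0])
c=np.array([.5554,.0618,0])
loc=lambda p:((p-c)@ex).round(4).tolist()+((p-c)@ey).round(4).tolist() if p.ndim>1 else [round((p-c)@ex,4),round((p-c)@ey,4)]
h=cast("wrist",[(376.5,137),(372.5,268)],0.132,T); print("handle",h,np.linalg.norm(h[0]-h[1]),"mid",h.mean(0),loc(h.mean(0)), "yaw",np.arctan2(-(h[0]-h[1])[0],(h[0]-h[1])[1]))
for uv in [(435.5,91),(422,202),(423,288)]:
    p=cast("wrist",uv,0.076,T)[0]; print("tin",p,loc(p))
k=cast("wrist",[(525,6),(358.5,356),(485,356)],0.09,T); print("corners",k,[loc(q) for q in k])
```

```text
handle [[ 0.4849194   0.12183898  0.132     ]
 [ 0.49691339 -0.0065847   0.132     ]] 0.12898254322068306 mid [0.4909164  0.05762714 0.132     ] [np.float64(-0.0646), np.float64(0.0011)] yaw 0.09312377816896412
tin [0.54805484 0.17198217 0.076     ] [np.float64(0.0017), np.float64(0.1104)]
tin [0.55236708 0.05580403 0.076     ] [np.float64(-0.0035), np.float64(-0.0057)]
tin [ 0.56980164 -0.04672982  0.076     ] [np.float64(0.0055), np.float64(-0.1093)]
corners [[ 0.61599397  0.25210333  0.09      ]
 [ 0.50124764 -0.13591035  0.09      ]
 [ 0.65432464 -0.12308551  0.09      ]] [[np.float64(0.076), np.float64(0.1847)], [np.float64(-0.0702), np.float64(-0.1926)], [np.float64(0.0834), np.float64(-0.1924)]]
```

Run:
```python
from h import *
yaw=0.086; ex=np.array([np.cos(yaw),np.sin(yaw),0]); 
h=np.array([0.489,0.056,0.0]); q=quat([0,0,-1],ex)
move_pose(list(h+[0,0,0.20]),q)
print(get_ft_force())
print(movel(list(h+[0,0,0.113]),frame=q,v=0.08,until_force=8), get_tcp_pos(),get_ft_force())
T=wristT(); im=read_camera("wrist"); cv2.imwrite("pics/w2.png",im[:,:,::-1])
command_gripper(0.0); wait(0.2)
print(get_grip_width()*88,get_tcp_pos(),get_ft_force(),get_ft_torque(),get_time())
```

```text
[-0.13057874 -0.26762219  0.0536514 ]
False [0.48935773 0.05605108 0.11342033] [ 0.29392244 -0.42709133  0.32436983]
9.22989676114576 [0.49054778 0.05612636 0.11324399] [ 6.11579944  1.48262499 -4.37889534] [-0.01846591 -0.85626582 -0.0535546 ] 5.5083
```

View pics/w2.png

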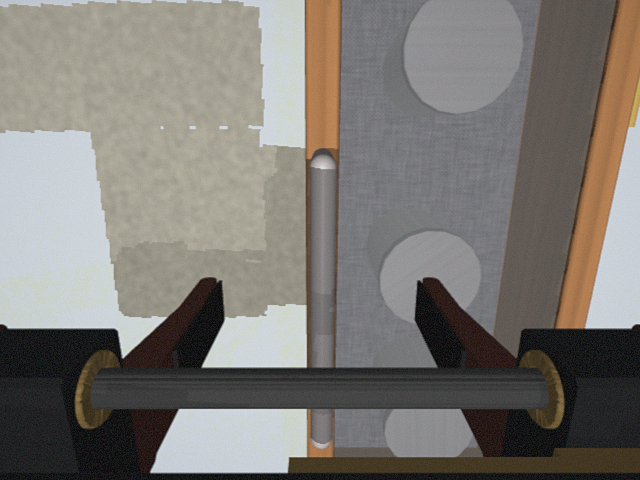

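The bar is pinched: width 9.2 mm, and x is about 1.5 mm beyond my estimate. Now I'll swing the lid along the hinge arc.

Run:
```python
from h import *
yaw=0.086; ex=np.array([np.cos(yaw),np.sin(yaw),0]); ez=np.array([0,0,1.])
H0=np.array([0.491,0.0562,0.132]); q=quat([0,0,-1],ex)
hinge=H0+.142*ex-.052*ez; np.save("hinge.npy",hinge); print("hinge",hinge)
def P(t): return hinge+.142*(-np.cos(t)*ex+np.sin(t)*ez)+.052*(np.sin(t)*ex+np.cos(t)*ez)-.019*ez
for t in np.arange(0.12,1.33,0.12):
    movel(list(P(t)),v=0.07); f=get_ft_force(); print(round(t,2),(get_tcp_pos()-P(t)).round(4),f.round(1),round(get_time(),2),round(get_grip_width()*88,1))
    if np.linalg.norm(f)>40: print("STOP"); break
```

```text
hinge [0.63247521 0.06839695 0.08      ]
0.12 [-0.0009 -0.0001 -0.0003] [-1.6 -1.3 -2.3] 5.93 9.3
0.24 [-0.0009 -0.0002  0.0004] [-6.2 -2.4  0.7] 6.34 9.1
0.36 [-0.0013 -0.0003  0.0006] [-8.7 -1.5  5.1] 6.75 9.1
0.48 [-0.0017 -0.0003  0.0009] [-11.2  -3.3   8.5] 7.16 9.0
0.6 [-0.0006 -0.0003  0.0017] [-10.   -3.5  11.3] 7.57 9.2
0.72 [ 0.0005 -0.0003  0.002 ] [-7.6 -3.   9.7] 7.97 9.2
0.84 [ 0.0009 -0.0003  0.0017] [-5.4 -3.5  9.2] 8.38 9.0
0.96 [ 0.0009 -0.0004  0.0013] [-3.8 -5.1  9.1] 8.79 9.0
1.08 [ 0.0011 -0.0004  0.0011] [-2.8 -5.4  8.5] 9.2 9.0
1.2 [ 0.0007 -0.0004  0.0005] [-1.5 -4.4  5.2] 9.61 8.8
1.32 [ 0.0004 -0.0004  0.0001] [-1.3 -4.6  4.4] 10.02 9.1
```

Run:
```python
from h import *
yaw=0.086; ex=np.array([np.cos(yaw),np.sin(yaw),0]); ez=np.array([0,0,1.])
hinge=np.load("hinge.npy")
def P(t): return hinge+.142*(-np.cos(t)*ex+np.sin(t)*ez)+.052*(np.sin(t)*ex+np.cos(t)*ez)-.019*ez
def ang():
    d=get_tcp_pos()+.019*ez-hinge; a=d@ex; return np.arctan2(d[2],-a)-np.arctan2(.052,.142)
hit=False
for t in list(np.arange(1.44,1.79,0.07))+[1.80,1.82,1.84,1.86,1.88]:
    f0=get_ft_force()
    hit=movel(list(P(t)),v=0.05 if t<1.75 else 0.025,until_force=None if t<1.79 else 12); f=get_ft_force(); print(round(t,2),round(ang(),3),(get_tcp_pos()-P(t)).round(4),f.round(1),hit,round(get_time(),2),round(get_grip_width()*88,1))
    if hit or np.linalg.norm(f)>45 or (t>1.79 and np.linalg.norm(f-f0)>6): print("STOP"); break
im=read_camera("scene"); cv2.imwrite("pics/s3.png",im[:,:,::-1])
```

```text
1.44 1.441 [ 0.0001 -0.0005 -0.0003] [ 0.1 -4.1  1.3] False 10.53 9.4
1.51 1.51 [-0.0001 -0.0005 -0.0005] [ 0.8 -5.7  0.6] False 10.89 9.3
1.58 1.58 [-0.0002 -0.0004 -0.0004] [ 0.1 -4.6  1. ] False 11.25 9.5
1.65 1.65 [-0.0002 -0.0003 -0.0004] [-1.2 -6.2 -0.1] False 11.61 9.3
1.72 1.72 [-0.0001 -0.0003 -0.0004] [ 0.7 -5.3  0.1] False 11.97 9.2
1.79 1.789 [-0.0003 -0.0003 -0.0003] [ 0.6 -5.1 -0. ] False 12.54 9.5
1.8 1.799 [-0.0004 -0.0003 -0.0003] [-0.4 -4.8  0.6] False 12.79 9.0
1.82 1.82 [-0.0003 -0.0003 -0.0004] [-0.4 -5.4  0.1] False 13.07 8.9
1.84 1.84 [-0.0003 -0.0003 -0.0004] [-0.2 -6.4 -1. ] False 13.34 9.4
1.86 1.849 [-0.0018 -0.0005  0.0004] [-2.  -1.7  4.2] True 13.55 9.2
STOP
```

View pics/s3.png

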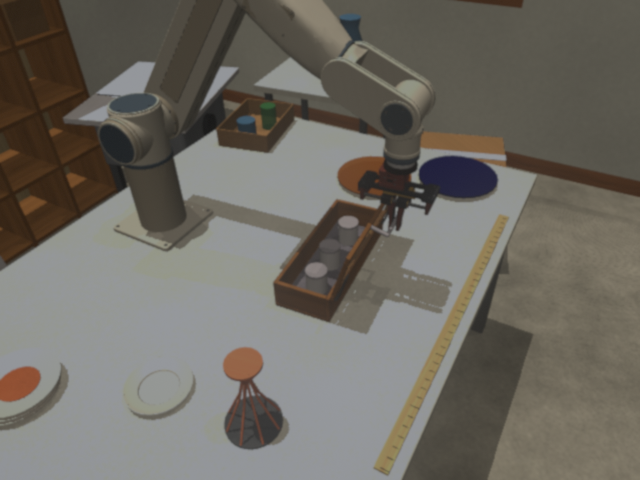

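The lid reached its stop at about 1.849 rad with a gentle contact. The scene picture shows it open around (375,225), with all three tins standing. I'll release it, rise, and look at the tins from above.

Run:
```python
from h import *
yaw=0.086; ex=np.array([np.cos(yaw),np.sin(yaw),0]); ey=np.array([-np.sin(yaw),np.cos(yaw),0])
command_gripper(0.35); wait(0.1); print(get_grip_width(),get_ft_force().round(2),get_tcp_pos())
p=get_tcp_pos(); movel(list(p+[0,0,0.02]),v=0.05); print(get_ft_force().round(2))
movel([p[0],p[1],0.36],v=0.15); print(get_ft_force().round(2))
c=np.load("hinge.npy")*[1,1,0]-.075*ex; print("case",c)
move_pose(list(c-0.03*ex+[0,0,0.33]),quat([0,0,-1],ey))
T=wristT(); np.save("T4.npy",T); im=read_camera("wrist"); cv2.imwrite("pics/w4.png",im[:,:,::-1])
im=read_camera("top"); cv2.imwrite("pics/t4.png",im[:,:,::-1])
im=read_camera("scene"); cv2.imwrite("pics/s4.png",im[:,:,::-1])
print(get_time(),get_joint_pos(),get_tcp_pos(),get_ft_force())
```

```text
0.34967579113411573 [-0.63 -0.44  0.03] [0.72042264 0.07448056 0.18160699]
[-0.06  0.3   0.07]
[-0.19  0.06 -0.19]
case [0.55775239 0.0619549  0.        ]
17.5583 [ 8.95941690e-02  1.71965983e-01  1.72235962e+00  1.83898614e-06
  1.24728547e+00 -1.56669937e+00] [0.52826005 0.05940453 0.32991433] [-0.07210724  0.12949979  1.16805601]
```

View pics/w4.png

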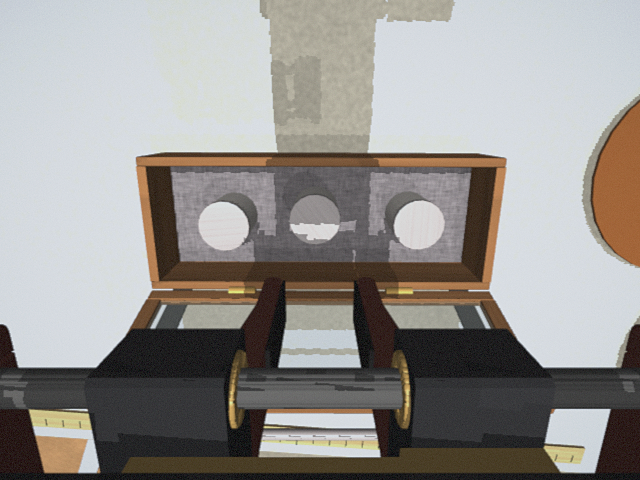

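View pics/s4.png

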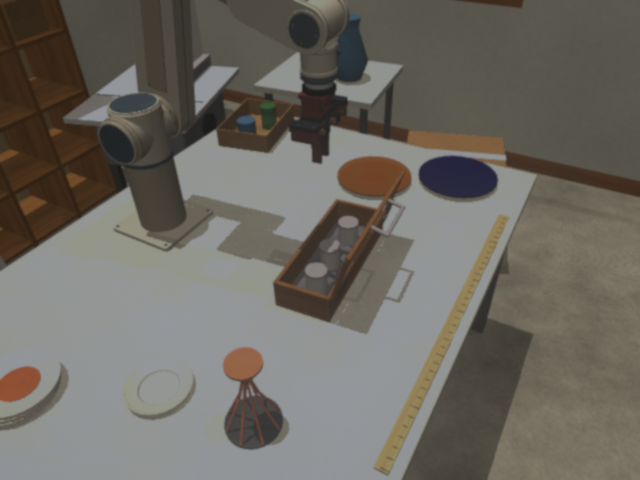

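The lid stays open. The tin tops in the wrist view are at about (224,226) right, (315,219) middle and (419,224) left.

Run:
```python
from h import *
T=np.load("T4.npy"); yaw=0.086; ex=np.array([np.cos(yaw),np.sin(yaw),0]); ey=np.array([-np.sin(yaw),np.cos(yaw),0]); c=np.load("hinge.npy")*[1,1,0]-.075*ex
im=cv2.imread("pics/w4.png"); g=cv2.cvtColor(im,cv2.COLOR_BGR2GRAY)
roi=g[175:262,180:462]; print(np.percentile(roi,[10,50,80,95]))
m=(roi>150).astype(np.uint8)
for cn in cv2.findContours(m,cv2.RETR_EXTERNAL,cv2.CHAIN_APPROX_NONE)[0]:
    if cv2.contourArea(cn)>800:
        (x,y),r=cv2.minEnclosingCircle(cn); e=cv2.fitEllipse(cn); uv=(e[0][0]+180,e[0][1]+175); p=cast("wrist",uv,.076,T)[0]; print(uv,e[1],p.round(4),"local",((p-c)@ex).round(4),((p-c)@ey).round(4))
for uv in [(224,226),(315,219),(419,224)]:
    p=cast("wrist",uv,.076,T)[0]; print(uv,p.round(4),"local",((p-c)@ex).round(4),((p-c)@ey).round(4))
print("case near corners",[(((p-c)@ex).round(4),((p-c)@ey).round(4)) for p in cast("wrist",[(137,158),(505,158)],.08,T)])
cv2.imwrite("pics/w4c.png",cv2.resize(im[150:300,130:520],None,fx=2,fy=2,interpolation=cv2.INTER_CUBIC))
# top view tin tops
im=cv2.imread("pics/t4.png"); cv2.imwrite("pics/t4c.png",cv2.resize(im[160:280,220:420],None,fx=4,fy=4,interpolation=cv2.INTER_CUBIC))
```

```text
[ 89. 140. 158. 216.]
(219.64015197753906, 227.10952758789062) (47.5967903137207, 60.23781967163086) [ 0.5689 -0.0481  0.076 ] local 0.0016 -0.1106
(420.6811981201172, 224.76728057861328) (47.81684875488281, 55.443782806396484) [0.5472 0.1739 0.076 ] local -0.0009 0.1124
(224, 226) [ 0.5672 -0.0433  0.076 ] local 0.0004 -0.1057
(315, 219) [0.5506 0.0566 0.076 ] local -0.0075 -0.0047
(419, 224) [0.5465 0.1719 0.076 ] local -0.0018 0.1105
case near corners [(np.float64(-0.074), np.float64(-0.1906)), (np.float64(-0.0739), np.float64(0.1944))]
```

View pics/w4c.png

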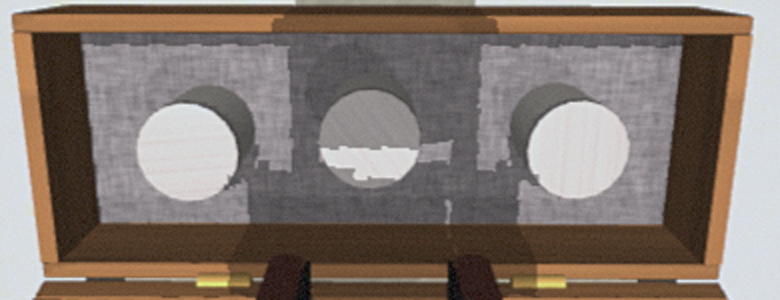

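```bash
cat >> h.py <<'E'
yaw=0.086; ex=np.array([np.cos(yaw),np.sin(yaw),0]); ey=np.array([-np.sin(yaw),np.cos(yaw),0])
c=np.array([0.55775239,0.0619549,0]); Q=quat([0,0,-1],ey)
tins={"right":(0.0005,-.108),"middle":(-.0077,-.006),"left":(-.0018,.110)}
def P(n,z): return list(c+ex*tins[n][0]+ey*tins[n][1]+[0,0,z])
def ft(n=10):
    a=[]
    for _ in range(n): a.append(get_ft_force()); wait(0.03)
    return np.mean(a,0),np.std(a,0)
E
python3 - <<'E'
from h import *
n="right"
move_pose(P(n,0.16),Q); command_gripper(1.0)
print("hit",movel(P(n,0.030),v=0.08,until_force=8),get_tcp_pos())
wait(.1); f0,_=ft(); print("free",f0)
command_gripper(0.0); wait(.2); print("w",get_grip_width()*88,get_ft_force(),get_tcp_pos())
movel(P(n,0.075),v=0.04); wait(.3); f1,s=ft(); print("lift",f1,s,"dz",f1-f0,get_grip_width()*88,get_time())
im=read_camera("wrist"); cv2.imwrite("pics/w5.png",im[:,:,::-1])
im=read_camera("scene"); cv2.imwrite("pics/s5.png",im[:,:,::-1])
E
```

```text
hit False [ 0.56788145 -0.04562076  0.03046341]
free [ 0.26797321 -0.00393311 -0.19029045]
w 56.67030455395485 [-0.85844172  1.31838977  0.35890208] [ 0.56748017 -0.04556272  0.02999415]
lift [ 0.2833159   0.05339297 -1.69792541] [0.36566211 0.64794767 0.43459817] dz [ 0.01534269  0.05732607 -1.50763496] 56.530557271472716 24.2833
```

View pics/w5.png

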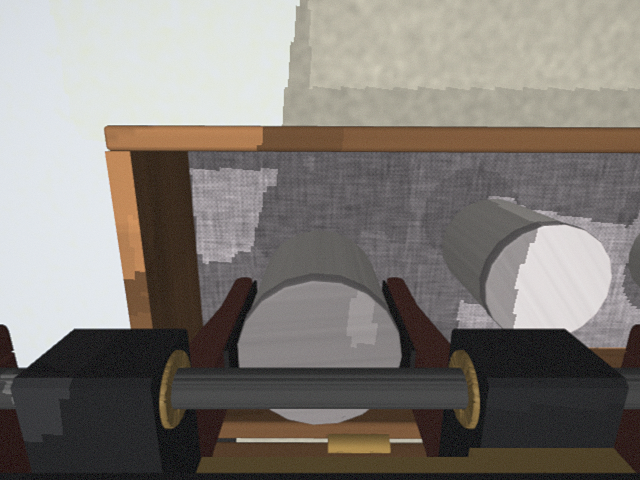

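The right tin lifts with about 1.5 N, so it is light. I'll set it back and try the middle one.

Run:
```python
from h import *
n="right"
print(movel(P(n,0.034),v=0.04),movel(P(n,0.0298),v=0.015,until_force=5),get_tcp_pos(),get_ft_force())
wait(.1); command_gripper(1.0); wait(.1); movel(P(n,0.14),v=0.1)
n="middle"
movel(P(n,0.14),v=0.15)
im=read_camera("wrist"); cv2.imwrite("pics/w6.png",im[:,:,::-1]); 
print("hit",movel(P(n,0.030),v=0.08,until_force=8),get_tcp_pos())
wait(.1); f0,_=ft(); print("free",f0)
command_gripper(0.0); wait(.2); print("w",get_grip_width()*88,get_ft_force(),get_tcp_pos())
movel(P(n,0.075),v=0.04); wait(.3); f1,s=ft(); print("lift",f1,s,"dz",f1-f0,get_grip_width()*88,get_time())
im=read_camera("wrist"); cv2.imwrite("pics/w7.png",im[:,:,::-1])
```

```text
False True [ 0.56771001 -0.0456314   0.02995122] [-0.88278144  0.29367478  4.78747328]
hit False [0.55099946 0.05533065 0.03049376]
free [ 0.22082687 -0.12432206  0.21332166]
w 55.91478614498495 [-0.33477864  0.61018601 -0.270853  ] [0.55059169 0.05535331 0.03000016]
lift [ 0.08675811  0.16108008 -1.91563551] [0.41471079 0.46857192 0.42147679] dz [-0.13406875  0.28540213 -2.12895717] 55.631787200296785 33.5917
```

View pics/w7.png

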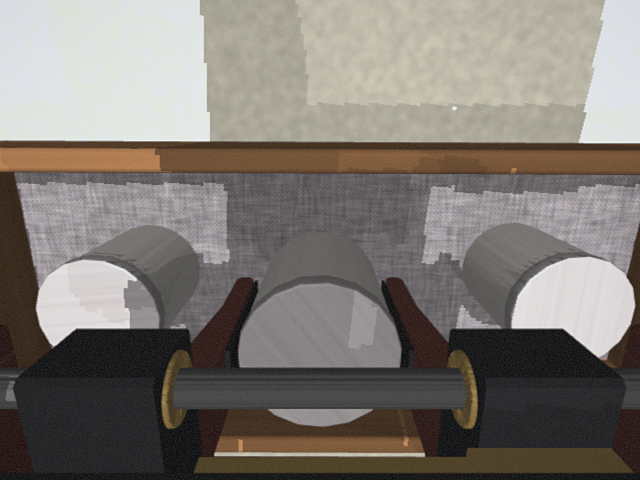

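The middle tin lifts with about 2.1 N, also light, and the right tin stands upright in the view. I'll set the middle one back and lift the left.

Run:
```python
from h import *
n="middle"
print(movel(P(n,0.034),v=0.04),movel(P(n,0.0298),v=0.015,until_force=5),get_tcp_pos(),get_ft_force())
wait(.1); command_gripper(1.0); wait(.1); movel(P(n,0.14),v=0.1)
n="left"
movel(P(n,0.14),v=0.15)
print("hit",movel(P(n,0.030),v=0.08,until_force=8),get_tcp_pos())
wait(.1); f0,_=ft(); print("free",f0)
command_gripper(0.0); wait(.2); print("w",get_grip_width()*88,get_ft_force(),get_tcp_pos())
movel(P(n,0.075),v=0.04); wait(.3); f1,s=ft(); print("lift",f1,s,"dz",f1-f0,get_grip_width()*88,get_time())
if (f1-f0)[2]<-3.4:
    movel(P(n,0.20),v=0.06); wait(.5); f1,s=ft(); print("high dz",f1-f0,get_tcp_pos(),get_grip_width()*88,get_time())
im=read_camera("wrist"); cv2.imwrite("pics/w8.png",im[:,:,::-1])
im=read_camera("scene"); cv2.imwrite("pics/s8.png",im[:,:,::-1])
im=read_camera("top"); cv2.imwrite("pics/t8.png",im[:,:,::-1])
```

```text
False True [0.55084969 0.05540037 0.02990229] [0.08384724 1.49086558 5.32654434]
hit False [0.54689719 0.17151108 0.03052269]
free [0.08251467 0.08317547 0.32859129]
w 55.67461480110461 [-0.80437163  1.62929026  0.33613736] [0.54659528 0.17157791 0.0300534 ]
lift [ 0.03225871  0.00874304 -5.14462839] [0.57479986 0.39577969 0.45075864] dz [-0.05025596 -0.07443243 -5.47321969] 55.56841422670834 42.9083
high dz [-0.14964636  0.1694502  -5.32568762] [0.54649676 0.17138194 0.20001311] 55.665762955659574 45.975
```

View pics/w8.png

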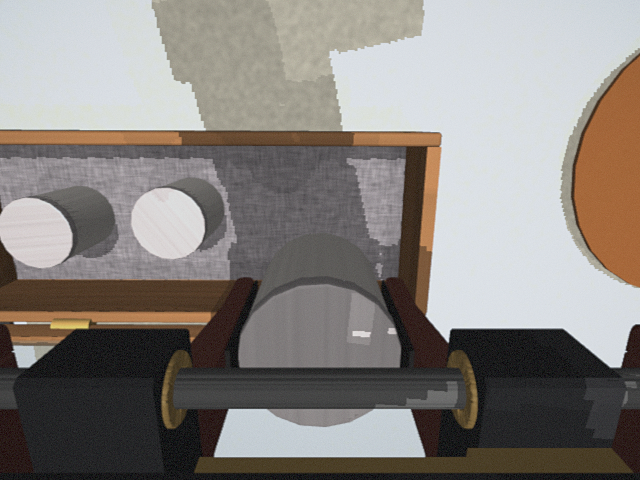

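View pics/s8.png

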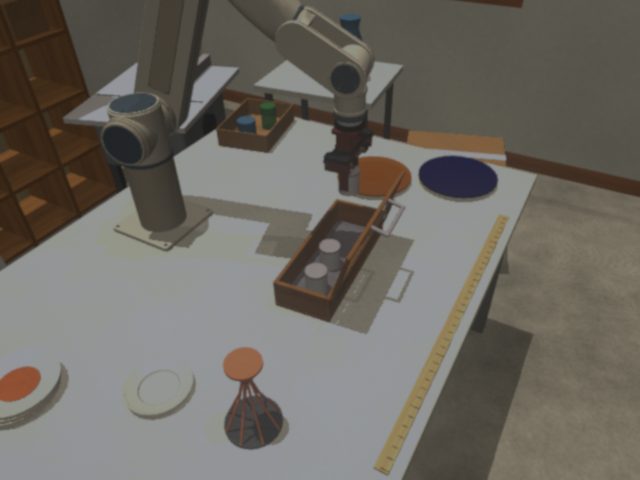

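View pics/t8.png

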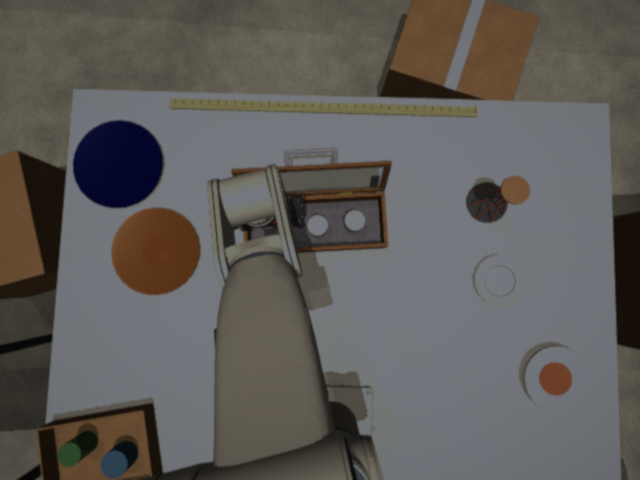

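The left tin weighs about 5.4 N, so it is the heavy one. It is held upright, and the other two stand in the case: wrist view at (36,232) and (168,222), top view at (317,225) and (354,220). The lid is open, and the platter (156,251), candle stand (487,203) and plate (495,280) have not moved. Handing in.

Run:
```python
from h import *
print(abs(get_qvel()).max(),get_grip_width()*88,get_time()); print(job_done())
```

```text
0.0018881659259080046 55.64937504524096 46.125
the job is handed in; nothing more can be done
None
```

I opened the lid, found that the left tin is the heaviest, and handed the job in at 46.1 s (limit 72 s). The gripper was holding that tin upright and still. `job_done` gives no verdict, so the evidence is my own checks just before handing in.

- **Lid:** I pinched the handle bar and swung it slowly along the hinge arc until it met the stop at about 1.849 rad with a small force change. It stayed open after I let go and in the last pictures.
- **Weights by feel:** The right tin lifted with about 1.5 N, the middle with about 2.1 N and the left with about 5.4 N. The right and middle tins went back onto the floor at the height I gripped them, touching down with about 5 N.
- **Last checks:** By arm height, the left tin's underside was about 180 mm above the table, 100 mm above the case. The grip width was steady at 55.6 mm and the joints were nearly still (0.002 rad/s). The pictures showed the other two tins upright in the case and the platter, plate and candle stand at their starting pixels.
- **Disagreement:** The top and wrist views differed by 2–5 mm, up to about 5 mm for the handle and tins. I averaged them and corrected the handle by about 2 mm from the grip contact. No check failed.

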